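# Open and lock the bench gas outlet

### The job

Open the gas outlet that has the long bar knob: turn the knob clockwise until it clicks past its detent, then pull it straight out from its sloping panel as far as it goes, so that it stays locked out, and let go. Leave the round knob of the other outlet as it is.

Things in the scene. Friction and masses are not known exactly. Their poses are not given: they have to be found in the camera images.
- knob_grip (a point): Centre of the knob's black bar: 90 mm long (x axis), 24 wide (y), 42 tall (z), ends alike; 60 mm out from the panel, on the turning axis. z axis: outward along that axis, 25 degrees from upright, leaning back to the robot. Below the bar: a disc 60 mm across, 9 thick. Turn it clockwise seen facing the panel (negative about z), friction 0.035 N m; a 40 N grip across the width holds it.
- collar (a point): On the turning axis, centre of the outer face of the aluminium collar (88 mm across, 30 tall) that holds the detent. Its place differs each time: 1.9 to 3.0 rad of turn from the start to the notch. A sudden resistance (peak 0.3 N m) begins 0.87 rad before the notch, fades to none at the crest 0.44 before it; then the knob is drawn on into the notch. Hard stop 0.27 rad after it.
- lockpull (a joint): How far the bar knob is pulled out along its axis, m: 0 at start, 0.014 fully out; the bar moves with it. Takes about 5 N and stays where left. It comes out only from the notch (within 0.15 rad; let go past the crest, the knob centres itself there; before it, it is pushed back); elsewhere it stops hard after 2 mm. Pulled out, it no longer turns more than 0.2 rad.
- pin (a joint): How far the turning knob pushes the detent's spring pin sideways out of the collar, m: 0 at rest, 0.0045 at the crest, again under 0.0005 in the notch. Its steel tail, a button 16 mm across, shows at a brass boss on the uphill side of the collar, 70 mm from the turning axis, 18 mm out from the panel.
- round_top (a point): Centre of the outer face of the other outlet's round knob (68 mm across, 28 thick, 62 mm out from its panel; z axis outward). Not to be turned. Both outlets have the same grey stand, 180 mm by 160 mm on the table, its panel sloping from 57 mm high at the robot's side to 133 mm at the back.
- round_knob (a joint): Turn of the round knob in rad, 0 at the start.

How it is judged (in metres and radians):
On the way, in this order (a step that is already met when the one before it is completed fails the run):
1. the bar knob is turned until the detent pin is pushed up the detent (pin more than 2.5 mm out) (value of joint pin above 0.0025 m).
2. the bar knob has dropped into the notch and is pulled out more than 11 mm (value of joint lockpull above 0.011 m and value of joint pin below 0.0025 m), for 0.1 s.
At the end, for the whole second after the job is handed in: The bar knob rests in its notch past the detent (pin less than 2.5 mm out), stands pulled out more than 11 mm of its 14 mm and is released; the round knob is within 0.15 rad of its start (all of step 2 and value of joint round_knob between -0.15 and 0.15 rad); the robot touches nothing.
It fails at once if the round knob of the other outlet is turned by more than 0.15 rad (value of joint round_knob above 0.15 rad or value of joint round_knob below -0.15 rad).
It also fails if it takes over 61 s, if anything falls off the work surface, if the arm or the gripper's body presses on something with over 40 N, if the wrist force passes 120 N, or if a joint passes its speed limit or range.

### The arm

A 6-joint arm with a two-finger parallel gripper is mounted at the origin on the work surface. World frame = base frame: x ahead of the robot, y to its left, z up, the work surface at z = 0. Lengths are in m, angles in degrees, forces in N, time in s.
With the tool pointing down it reaches from about 0.375 to 0.9 m from the base axis. Payload 3.1 kg.
Tool frame: the origin (TCP) lies at the very end of the fingers, on their centre line; the grasp point (between the pads) lies grip_point_offset behind it (grip_point_offset is the distance from the TCP to the grasp point, in m); z points along the fingers, y is the line along which they close (so a half turn about z gives the same grasp; the last joint's range is limited). The gripper opens to 87 mm and grips with 3 to 60 N. Pads are 19 mm wide; open, the fingers measure 117 mm over their backs; the gripper's body (75 mm by 190 mm) begins 51 mm behind the grasp point.
Start: joints at [-80.816, 30.224, 82.088, -0, 67.689, -10.227], TCP at [0.208, -0.589, 0.223] pointing down, gripper open.
Joint ranges: [-176.69, 176.69], [-43.24, 126.21], [12.49, 139.97], [-82, 262], [0, 151.66], [-163.58, 163.58]. Speed limits (degrees/s): [159.86, 159.86, 180, 180, 180, 180].

### API

Orientations are given as a 3x3 rotation matrix whose columns are the frame's x, y, z axes.
In Python, from rig import * gives the robot as it stands.
- The arm moves only by the tool move_arm, never from a script. Its argument "increments" is a list of rows, each a list of 3 entries, a list of its own where there are three numbers: the shift along the tool's x, y, z in units of 30 mm (1.0 is 30 mm), then the turn, a rotation vector about the tool's x, y, z in units of 120 degrees (1.0 is 120 degrees), then the closure, from 0 (fully open) to 1 (shut). A call has 1 to 20 rows; each row shifts and turns the commanded pose from where the row before left it, along the tool's axes as they then stand; what a row does not reach is not made up. A row lasts 1/12 s, in which the tool goes at most 41.7 mm and 7.16 degrees, less where a joint would pass 70% of its speed; a pose out of reach is approached as far as the arm can. A call with a number of a shift or a turn outside -1 to 1 is refused whole. A call with a gripper value outside its range is refused whole. The fingers move at their own pace and stop on an object; the grip force is fixed at half the most. Time passes only in rows, so rows that do not move let the fingers close. It gives the time, the measured TCP pose, the force, the opening and the grip force at its end, in the units of the state.
- read_state(): the state, without advancing time (a new reading comes with each control period).
- capture(name): name is "side" or "top" or "wrist"; returns a dict with "img" (400x640x3 uint8, red, green, blue), "mtx" (3x3 intrinsics, pixels), "distortion" ([k1, k2, p1, p2, k3] as OpenCV has them; the pictures are not rectified), "eye" and "rotation" of the camera in the world. Camera axes: x right, y down, z forward; pixel columns grow to the right and rows downward; lengths in m; the calibration is good to about 2 mm. A picture is of the moment at which its call begins. There is no depth.
- hand_in(): hands the job in; it is judged then, once.
Trained networks look in a picture, given as the dict that the camera call returned (one of the last four; its "shot" number tells which), for a name from the list of things; names that differ only in an ending like _2 or _b are one class to them, and where a whole thing is asked for, a point or a joint stands for the part that bears it (a point fixed in the world has none). Each returns a list of dicts, best first, with "confidence" (0 to 1); they miss things now and then, are a little off and sometimes report something else, mostly with a low value. They report only what shows in the picture. A call takes as long as a camera call.
- search_frame(picture, label): "extent" ([left, top, right, bottom] as shares, 0 to 1, of the picture: columns of its width, rows of its height, round what is visible of it).
- pinpoint(picture, label): "xy" ([column, row] as shares, 0 to 1, of the picture: columns of its width, rows of its height: a listed point, or the origin of a listed thing).
The state is a dict: "time_s": time; "joint_positions": joint angles; "qvel": joint speeds; "tau": joint torques, N m; "position": TCP position; "tcp_rot": TCP orientation; "force": force on the tool from outside, world axes, zero at the start; "moment": the same for the moment, N m; "opening": opening from 0.0 (shut) to 1.0 (fully open); "grasp_force": force on a finger pad.
Only numpy, scipy, OpenCV 4.12 (cv2) and the standard library are available. Lean on these libraries where they do the work, as an engineer would, in place of code of your own. Each camera call takes 0.05 s, during which the arm holds its last target. There are 200 camera calls.

## Working session

There is one attempt and no reset: what is moved stays moved. The work goes in short steps, Python scripts to look and compute and a tool call to move; the robot and the scene stay as the last step left them, time stands still between calls to the robot, and variables do not carry over. Pictures are saved under pics/ and viewed, at most 10 in all, crops included, and the job is handed in when it is done.

Besides the shell and the picture viewer there is one more tool, called after "Call:" as a command line: name --argument value ..., lists and objects as JSON in quotes. move_arm: Moves the arm, as the interface text tells. Its arguments: {"type":"object","properties":{"increments":{"type":"array"}},"required":["increments"]}

```bash
mkdir -p pics
cat > h.py <<'E'
from rig import *
import numpy as np, cv2
def ray(p,xy):
    h,w=p["img"].shape[:2]
    uv=np.array([[[xy[0]*w,xy[1]*h]]],float)
    n=cv2.undistortPoints(uv,np.array(p["mtx"],float),np.array(p["distortion"],float))[0,0]
    d=np.array(p["rotation"])@np.array([n[0],n[1],1]); return np.array(p["eye"]),d/np.linalg.norm(d)
def tri(rs):
    A=np.zeros((3,3));b=np.zeros(3)
    for o,d in rs:
        P=np.eye(3)-np.outer(d,d);A+=P;b+=P@o
    x=np.linalg.solve(A,b); return x,[np.linalg.norm((np.eye(3)-np.outer(d,d))@(x-o)) for o,d in rs]
def save(p,n): cv2.imwrite("pics/"+n,cv2.cvtColor(p["img"],cv2.COLOR_RGB2BGR))
E
python3 - <<'E'
from h import *
P={n:capture(n) for n in("side","top","wrist")}
for n,p in P.items(): save(p,n+"0.png"); print(n,np.round(p["eye"],3))
for l in("knob_grip","collar","round_top","pin"):
    rs=[]
    for n,p in P.items():
        r=pinpoint(p,l)[:2]; print(l,n,[(np.round(q["xy"],4),round(q["confidence"],2)) for q in r])
        if r and r[0]["confidence"]>.4: rs.append(ray(p,r[0]["xy"]))
    if len(rs)>1: print(tri(rs))
im=np.vstack([P["side"]["img"],P["top"]["img"]]); im=cv2.resize(im,(480,600))
cv2.imwrite("pics/both.png",im[:,:,::-1]); s=read_state();print(s["time_s"],s["tcp_rot"])
E
```

```text
side [0.375 0.644 0.699]
top [ 0.487 -0.007  1.229]
wrist [ 0.272 -0.566  0.384]
knob_grip side [(array([0.5613, 0.4167]), 0.9)]
knob_grip top [(array([0.6414, 0.5525]), 0.74)]
knob_grip wrist []
(array([ 0.57463599, -0.21011184,  0.14239697]), [np.float64(0.0010860412536376944), np.float64(0.0010860412536378588)])
collar side [(array([0.5531, 0.4325]), 0.82)]
collar top [(array([0.6287, 0.5367]), 0.98)]
collar wrist []
(array([ 0.58614939, -0.19607874,  0.13011291]), [np.float64(0.004070419481263884), np.float64(0.004070419481263896)])
round_top side [(array([0.4727, 0.677 ]), 0.9)]
round_top top [(array([0.3552, 0.5455]), 0.8)]
round_top wrist []
(array([0.57584607, 0.17034394, 0.15171495]), [np.float64(0.005639719063574962), np.float64(0.005639719063575133)])Traceback (most recent call last):
  File "<stdin>", line 7, in <module>
ValueError: it knows: collar, knob_grip, round_top
```

Run:
```python
import cv2,numpy as np
im=np.vstack([cv2.imread("pics/side0.png")[60:330,160:640],cv2.imread("pics/top0.png")[80:360,140:620]])
cv2.imwrite("pics/both.png",im)
from rig import *
s=read_state();print(s["time_s"],np.round(s["tcp_rot"],3),s["force"],[k for k in globals() if 'offset' in k], globals().get('grip_point_offset'))
```

```text
0.6 [[ 0.943  0.332 -0.   ]
 [ 0.332 -0.943 -0.   ]
 [-0.     0.    -1.   ]] [ 0.09395383 -0.66355738 -0.09630973] ['grip_point_offset'] 0.0187
```

View pics/both.png

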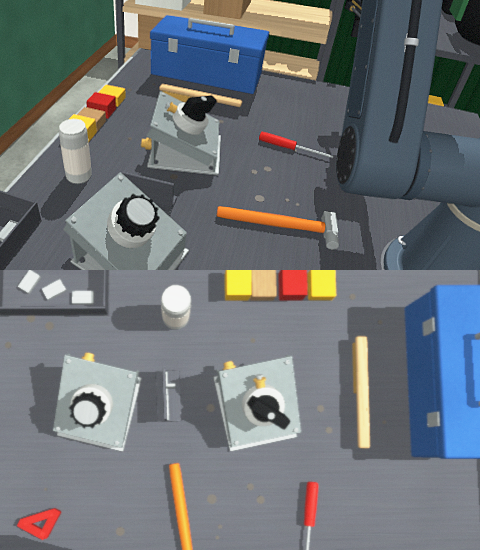

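The side and top views (stacked crops) show the bar-knob outlet at about (400,200) in full top pixels. The stand is yawed slightly, with the boss uphill and the bar lying diagonally. I'll zoom in for the panel corners and the bar direction.

Run:
```python
import cv2,numpy as np
a=cv2.resize(cv2.imread("pics/top0.png")[150:280,340:460],None,fx=4,fy=4,interpolation=2)
b=cv2.resize(cv2.imread("pics/side0.png")[140:240,295:395],None,fx=4,fy=4,interpolation=2)[:520]
b=cv2.copyMakeBorder(b,0,a.shape[0]-b.shape[0],0,0-0,0)[:, :320] if 0 else b
c=np.zeros((520,800,3),np.uint8); c[:,:480]=a; b=cv2.resize(b,(320,320)); c[:320,480:]=b
cv2.imwrite("pics/z.png",c)
```

```text
(no output)
```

View pics/z.png

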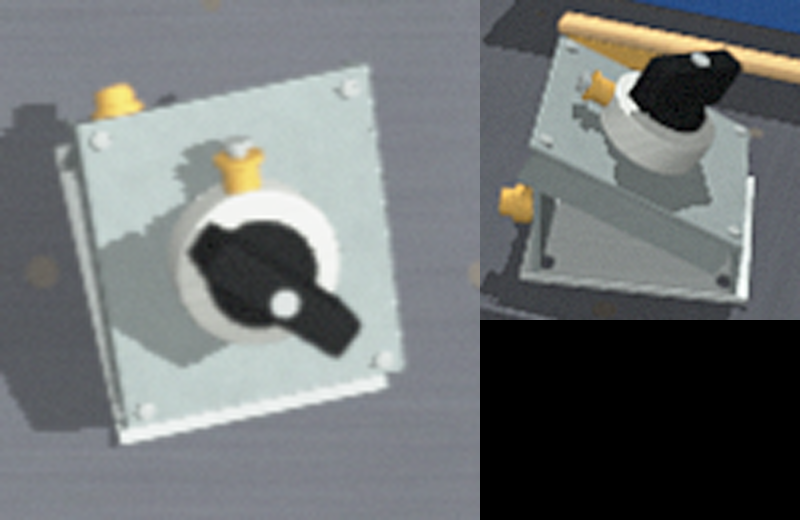

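The left panel (top view) shows panel corners at about (78,127), (368,66), (403,370) and (120,430) in the zoom. The bar ends are at about (207,241) and (345,337). I'll compute the yaw and bar angle.

```bash
cat > k.py <<'E'
from h import *
E
python3 - <<'E'
from h import *
p=capture("top")
def at(u,v,z):
    o,d=ray(p,((340+u/4)/640,(150+v/4)/400)); return o+d*(z-o[2])/d[2]
TL,TR,BR,BL=at(78,127,.133),at(368,66,.133),at(403,370,.057),at(120,430,.057)
print(np.round([TL,TR,BR,BL],3), [np.linalg.norm(x) for x in(TR-TL,BR-BL,TL-BL,TR-BR)])
f=lambda v:np.degrees(np.arctan2(v[1],v[0]))
ys=[f(TL-TR)-90,f(BL-BR)-90,f(TL-BL),f(TR-BR)];print("yaw",ys)
g=np.array([.5746,-.2101,.1424])
yaw=np.radians(np.mean(ys))
n=np.array([-np.sin(np.radians(25))*np.cos(yaw),-np.sin(np.radians(25))*np.sin(yaw),np.cos(np.radians(25))])
C=(TL+TR+BL+BR)/4; print("panel centre",C,"grip pred",C+.06*n,"h",(g-C)@n)
print("axis pt",C+n*((g-C)@n)-g)
# bar direction: intersect rays with the bar top face plane
def pl(u,v,h):
    o,d=ray(p,((340+u/4)/640,(150+v/4)/400)); q=C+n*h; return o+d*((q-o)@n)/(d@n)
for h in(.06,.081):
    A,B=pl(207,241,h),pl(345,337,h); print(h,A,B,np.linalg.norm(A-B),(A+B)/2)
up=np.array([np.cos(yaw)*np.cos(np.radians(25)),np.sin(yaw)*np.cos(np.radians(25)),np.sin(np.radians(25))])
left=np.cross(n,up)
d=A-B; print("bar angle from uphill ccw about n",np.degrees(np.arctan2(d@left,d@up)))
for q in((240,140),): 
  Q=pl(240,150,.018); print("boss",Q,np.degrees(np.arctan2((Q-C)@left,(Q-C)@up)),np.linalg.norm(Q-C))
E
```

```text
[[ 0.66  -0.105  0.133]
 [ 0.693 -0.26   0.133]
 [ 0.534 -0.293  0.057]
 [ 0.501 -0.134  0.057]] [np.float64(0.1579964187667884), np.float64(0.16248010743459934), np.float64(0.17897108669862585), np.float64(0.1789462500696079)]
yaw [np.float64(11.875343736464345), np.float64(11.859029380884294), np.float64(10.140801894469366), np.float64(11.726497949960313)]
panel centre [ 0.5970476  -0.19778678  0.095     ] grip pred [ 0.5721908  -0.20279897  0.14937847] h 0.05328718268213813
axis pt [0.00037179 0.00786179 0.00089459]
0.06 [ 0.59617552 -0.16795149  0.16355404] [ 0.54838891 -0.24378419  0.13472074] 0.09415687655821472 [ 0.57228221 -0.20586784  0.14913739]
0.081 [ 0.59387091 -0.16455797  0.1859843 ] [ 0.54709    -0.23879471  0.15775783] 0.09217527089148062 [ 0.57048045 -0.20167634  0.17187107]
bar angle from uphill ccw about n 43.565016264728584
boss [ 0.64701863 -0.18995326  0.13842496] -1.962827178498692 0.06666479720098839
```

```bash
cat >> h.py <<'E'
from scipy.spatial.transform import Rotation as Ro
yaw=np.radians(11.4);t=np.radians(25)
n=np.array([-np.sin(t)*np.cos(yaw),-np.sin(t)*np.sin(yaw),np.cos(t)])
up=np.array([np.cos(yaw)*np.cos(t),np.sin(yaw)*np.cos(t),np.sin(t)]);left=np.cross(n,up)
def frame(deg):  # tool x at deg ccw from uphill, z=-n
    x=np.cos(np.radians(deg))*up+np.sin(np.radians(deg))*left
    return np.column_stack([x,np.cross(-n,x),-n])
def delta(tcp,R):
    s=read_state();Rc=np.array(s["tcp_rot"])
    print("t",round(s["time_s"],2),"q",np.round(s["joint_positions"],1),"pos",np.round(s["position"],4),"F",np.round(s["force"],1),"open",round(s["opening"],3),"grip",round(s["grasp_force"],1))
    print("shift in tool units",np.round(Rc.T@(tcp-s["position"])/.03,3),"rot units",np.round(Ro.from_matrix(Rc.T@R).as_rotvec()/np.radians(120),4))
E
python3 - <<'E'
from h import *
A0=np.array([.5735,-.204,.148]); delta(A0+.08*n,frame(43.6))
E
```

```text
t 0.65 q [-80.8  30.2  82.1   0.   67.7 -10.2] pos [ 0.2078 -0.5894  0.2226] F [ 0.  -0.1 -0.1] open 1.001 grip 0.0
shift in tool units [14.653 -8.223  0.069] rot units [-0.0921  0.1906 -0.2918]
```

Call:
move_arm --increments '[[[0.7,-0.4,0],[0,0,0],0],[[0.92,-0.52,-0.2],[0,0,0],0],[[0.92,-0.52,-0.2],[0,0,0],0],[[0.92,-0.52,0],[0,0,0],0],[[0.92,-0.52,0],[0,0,0],0],[[0.92,-0.52,0],[0,0,0],0],[[0.92,-0.52,0],[0,0,0],0],[[0.92,-0.52,0],[0,0,0],0],[[0.92,-0.52,0],[0,0,0],0],[[0.92,-0.52,0],[0,0,0],0],[[0.92,-0.52,0],[0,0,0],0],[[0.92,-0.52,0],[0,0,0],0],[[0.92,-0.52,0],[0,0,0],0],[[0.92,-0.52,0],[0,0,0],0],[[0.92,-0.52,0],[0,0,0],0],[[0.92,-0.52,0],[0,0,0],0],[[0.2,0,0.2],[0,0,0],0],[[0,0,0.2],[0,0,0],0]]'

```text
time_s: 2.15
position: [0.5437, -0.2097, 0.2227]
tcp_rot: [[0.942, 0.336, 0.002], [0.336, -0.942, -0.001], [0.001, 0.002, -1.0]]
force: [0.0, -0.3, -0.4]
opening: 0.997
grasp_force: 0.0
```

Call:
move_arm --increments '[[[0,0,0],[-0.0132,0.0272,-0.0417],0],[[0,0,0],[-0.0132,0.0272,-0.0417],0],[[0,0,0],[-0.0132,0.0272,-0.0417],0],[[0,0,0],[-0.0132,0.0272,-0.0417],0],[[0,0,0],[-0.0132,0.0272,-0.0417],0],[[0,0,0],[-0.0132,0.0272,-0.0417],0],[[0,0,0],[-0.0132,0.0272,-0.0417],0],[[0,0,0],[0,0,0],0],[[0,0,0],[0,0,0],0]]'

```text
time_s: 2.9
position: [0.5404, -0.212, 0.2218]
tcp_rot: [[0.531, 0.746, 0.401], [0.792, -0.605, 0.077], [0.3, 0.277, -0.913]]
force: [0.3, -0.1, 0.7]
opening: 1.002
grasp_force: 0.0
```

Run:
```python
from h import *
A0=np.array([.5735,-.204,.148]); delta(A0+.08*n,frame(43.6))
P={k:capture(k) for k in("wrist","side","top")}
for l in("knob_grip","collar"):
    rs=[]
    for k,p in P.items():
        r=pinpoint(p,l)[:1]; print(l,k,[(np.round(q["xy"],3),round(q["confidence"],2)) for q in r])
        if r and r[0]["confidence"]>.4: rs.append(ray(p,r[0]["xy"]))
    if len(rs)>1: print(tri(rs))
    # wrist ray cut with height plane
    if rs:
        h=.06 if l=="knob_grip" else .03
        o,d=rs[0]; C=A0-.06*n+h*n; Q=o+d*((C-o)@n)/(d@n); print("wrist on plane, off (up,left) mm",(Q-C)@up*1e3,(Q-C)@left*1e3)
save(P["wrist"],"w1.png")
```

```text
t 2.9 q [-42.8  21.4 104.2  28.7  43.3 -25.5] pos [ 0.5404 -0.212   0.2218] F [ 0.3 -0.1  0.7] open 1.002 grip 0.0
shift in tool units [ 0.02  -0.039  0.042] rot units [-0.0039  0.0067 -0.0117]
knob_grip wrist [(array([0.505, 0.503]), 0.79)]
knob_grip side [(array([0.562, 0.409]), 0.8)]
knob_grip top [(array([0.644, 0.559]), 0.69)]
(array([ 0.57150994, -0.20602576,  0.15488045]), [np.float64(0.004922000422710743), np.float64(0.0013770901136975263), np.float64(0.005891915074023183)])
wrist on plane, off (up,left) mm 1.2018520896458098 1.7639027268773861
collar wrist []
collar side [(array([0.55 , 0.433]), 0.61)]
collar top [(array([0.627, 0.538]), 0.61)]
(array([ 0.58756221, -0.19283991,  0.13077963]), [np.float64(0.0018846627706647482), np.float64(0.0018846627706645544)])
wrist on plane, off (up,left) mm 2.2849779466340134 -5.345544576748625
```

View pics/w1.png

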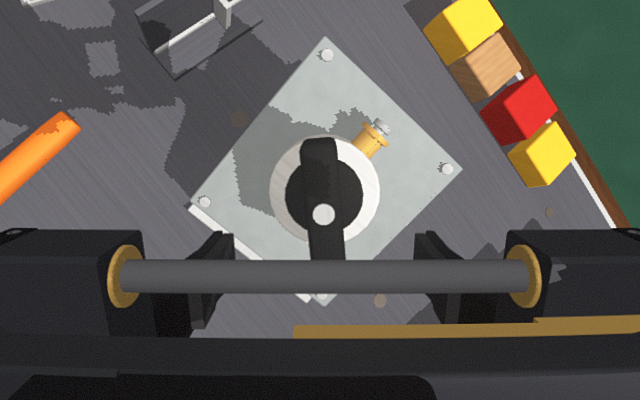

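The wrist view shows the bar nearly vertical, from (320,140) to (327,262), almost centred between the fingers. I'll compute the fine correction.

Run:
```python
from h import *
A0=np.array([.5735,-.204,.148]); p=capture("wrist")
im=cv2.cvtColor(p["img"],cv2.COLOR_RGB2GRAY)
for r in(145,165,230,245,255):
    c=np.where(im[r,290:360]<60)[0]+290; print(r,c.min(),c.max())
def pl(u,v,h):
    o,d=ray(p,(u/640,v/400)); q=A0+(h-.06)*n; return o+d*((q-o)@n)/(d@n)
A,B=pl(320,140,.081),pl(327,262,.081);d=A-B
print("angle",np.degrees(np.arctan2(d@left,d@up)),"len",np.linalg.norm(d))
M=pl(323.5,200,.081)-A0
dh=d/np.linalg.norm(d); w=np.cross(n,dh); print("lateral mm along w",M@w*1e3,"w in tool",np.array(read_state()["tcp_rot"]).T@w)
def off(q,h): e=q-A0; return e@up*1e3,e@left*1e3
print("collar centre",off(pl(325,193,.03),.03),"disc",off(pl(323.5,193,.039),0))
delta(A0-.0137*n,frame(43.6))
```

```text
145 303 333
165 300 340
230 302 343
245 308 342
255 309 342
angle 45.68567360747212 len 0.08154897159023795
lateral mm along w -1.2717742658656555 w in tool [-0.05439836 -0.9984898   0.0076771 ]
collar centre (np.float64(3.135256174936544), np.float64(0.9992333231054812)) disc (np.float64(4.085196956993523), np.float64(3.359938194860619))
t 3.4 q [-42.6  21.4 104.1  28.8  43.2 -25.8] pos [ 0.5421 -0.2103  0.2225] F [-0.5 -0.2  0.6] open 0.997 grip 0.0
shift in tool units [-0.023 -0.033  3.158] rot units [-0.0034  0.0056 -0.0086]
```

```bash
echo 'A1=np.array([.5735,-.204,.148])+.002*up+.0018*left' >> h.py
python3 - <<'E'
from h import *
delta(A1-.0137*n,frame(44.8))
E
```

```text
t 3.4 q [-42.6  21.4 104.1  28.8  43.2 -25.8] pos [ 0.5421 -0.2103  0.2225] F [-0.5 -0.2  0.6] open 0.997 grip 0.0
shift in tool units [ 0.067 -0.033  3.157] rot units [-0.0035  0.0056 -0.0186]
```

Call:
move_arm --increments '[[[0.067,-0.033,0],[-0.0035,0.0056,-0.0186],0],[[0,0,0.35],[0,0,0],0],[[0,0,0.35],[0,0,0],0],[[0,0,0.35],[0,0,0],0],[[0,0,0.35],[0,0,0],0],[[0,0,0.35],[0,0,0],0],[[0,0,0.35],[0,0,0],0],[[0,0,0.35],[0,0,0],0],[[0,0,0.35],[0,0,0],0],[[0,0,0.35],[0,0,0],0],[[0,0,0],[0,0,0],0],[[0,0,0],[0,0,0],0]]'

```text
time_s: 4.4
position: [0.5813, -0.2001, 0.1362]
tcp_rot: [[0.492, 0.766, 0.413], [0.817, -0.57, 0.084], [0.3, 0.296, -0.907]]
force: [-0.9, -0.1, -0.1]
opening: 1.003
grasp_force: 0.0
```

Run:
```python
from h import *
delta(A1-.0137*n,frame(44.8))
save(capture("wrist"),"w2.png")
```

```text
t 4.4 q [-39.   31.6 104.8  37.   32.8 -34.8] pos [ 0.5813 -0.2001  0.1362] F [-0.9 -0.1 -0.1] open 1.003 grip 0.0
shift in tool units [-0.026 -0.005 -0.017] rot units [-0.0006 -0.0001 -0.0003]
```

View pics/w2.png

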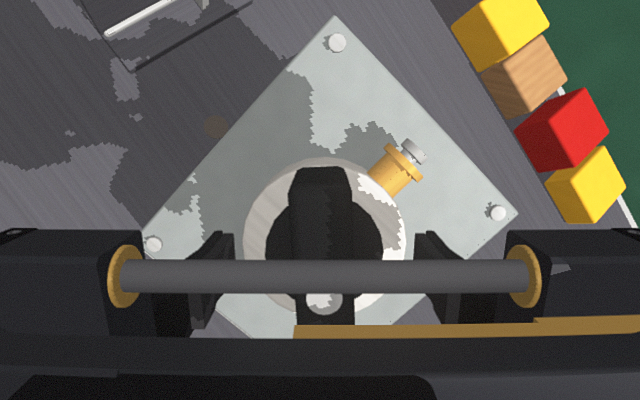

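The bar is centred between the fingers (cols 290–355) and aligned, so I'll close the gripper.

Call:
move_arm --increments '[[[0,0,0],[0,0,0],0.4],[[0,0,0],[0,0,0],0.6],[[0,0,0],[0,0,0],0.7],[[0,0,0],[0,0,0],0.8],[[0,0,0],[0,0,0],1],[[0,0,0],[0,0,0],1],[[0,0,0],[0,0,0],1],[[0,0,0],[0,0,0],1],[[0,0,0],[0,0,0],1]]'

```text
time_s: 5.2
position: [0.5814, -0.2005, 0.1371]
tcp_rot: [[0.492, 0.766, 0.414], [0.818, -0.57, 0.083], [0.3, 0.298, -0.906]]
force: [-0.1, 0.5, 0.4]
opening: 0.4
grasp_force: 0.0
```

Call:
move_arm --increments '[[[0,0,0],[0,0,0],1],[[0,0,0],[0,0,0],1],[[0,0,0],[0,0,0],1],[[0,0,0],[0,0,0],1],[[0,0,0],[0,0,0],1]]'

```text
time_s: 5.62
position: [0.5811, -0.2002, 0.137]
tcp_rot: [[0.491, 0.766, 0.414], [0.818, -0.57, 0.084], [0.3, 0.297, -0.906]]
force: [-2.2, 0.0, 0.3]
opening: 0.273
grasp_force: 29.5
```

Call:
move_arm --increments '[[[0,0,0],[0,0,0.03],1],[[0,0,0],[0,0,0.05],1],[[0,0,0],[0,0,0.05],1],[[0,0,0],[0,0,0.05],1],[[0,0,0],[0,0,0.05],1],[[0,0,0],[0,0,0.05],1],[[0,0,0],[0,0,0.05],1],[[0,0,0],[0,0,0.05],1],[[0,0,0],[0,0,0.05],1],[[0,0,0],[0,0,0],1],[[0,0,0],[0,0,0],1]]'

```text
time_s: 6.53
position: [0.5821, -0.2022, 0.1373]
tcp_rot: [[0.905, 0.092, 0.416], [0.064, -0.995, 0.08], [0.421, -0.046, -0.906]]
force: [1.3, -3.8, -2.6]
opening: 0.273
grasp_force: 29.5
```

Run:
```python
from h import *
s=read_state();R=np.array(s["tcp_rot"])
delta(A1-.0137*n,frame(44.8-51.6)); print("moment tool",R.T@s["moment"],"force tool",R.T@s["force"],"tau",s["tau"])
```

```text
t 6.53 q [-39.1  31.5 104.7  37.   32.6  16.7] pos [ 0.5821 -0.2022  0.1373] F [ 1.3 -3.8 -2.6] open 0.273 grip 29.5
shift in tool units [-0.056 -0.054  0.01 ] rot units [ 0.0018 -0.0007  0.0011]
moment tool [-0.85845143 -0.43426082  0.01865006] force tool [-0.18389039  4.03532024  2.56182507] tau [  2.27842949 -39.44245577 -10.1867035    1.18088365   0.93665332
   0.07542323]
```

```bash
cat > m.py <<'E'
from h import *
s=read_state();R=np.array(s["tcp_rot"])
ang=44.8-np.degrees(np.arctan2(R[:,0]@left,R[:,0]@up))
print("t",round(s["time_s"],2),"turned",round(ang,2),"q6",round(s["joint_positions"][5],1),"Mt",np.round(R.T@s["moment"],3),"Ft",np.round(R.T@s["force"],1),"tau6",round(s["tau"][5],3),"pos vs A1 (up,left,n) mm",np.round([(s["position"]-A1)@v*1e3 for v in(up,left,n)],1))
E
python3 m.py
```

```text
t 6.53 turned 51.47 q6 16.7 Mt [-0.858 -0.434  0.019] Ft [-0.2  4.   2.6] tau6 0.075 pos vs A1 (up,left,n) mm [  1.5  -1.8 -13.4]
```

Call:
move_arm --increments '[[[0,0,0],[0,0,0.025],1],[[0,0,0],[0,0,0.025],1],[[0,0,0],[0,0,0.025],1],[[0,0,0],[0,0,0.025],1],[[0,0,0],[0,0,0],1]]'

```text
time_s: 6.95
position: [0.5821, -0.2027, 0.1373]
tcp_rot: [[0.904, -0.1, 0.416], [-0.146, -0.986, 0.079], [0.402, -0.132, -0.906]]
force: [-0.3, -6.1, -2.5]
opening: 0.271
grasp_force: 29.5
```

```bash
python3 m.py
```

```text
t 6.95 turned 63.55 q6 28.8 Mt [-1.183 -0.36   0.03 ] Ft [-0.4  6.4  1.7] tau6 0.254 pos vs A1 (up,left,n) mm [  1.3  -2.3 -13.4]
```

Call:
move_arm --increments '[[[0,0,0],[0,0,0.025],1],[[0,0,0],[0,0,0.025],1],[[0,0,0],[0,0,0.025],1],[[0,0,0],[0,0,0.025],1],[[0,0,0],[0,0,0],1]]'

```text
time_s: 7.37
position: [0.582, -0.2033, 0.1372]
tcp_rot: [[0.863, -0.286, 0.416], [-0.347, -0.934, 0.078], [0.366, -0.212, -0.906]]
force: [-0.5, -6.1, -3.3]
opening: 0.277
grasp_force: 29.5
```

```bash
python3 m.py
```

```text
t 7.37 turned 75.55 q6 40.8 Mt [-1.46  -0.246  0.066] Ft [0.4 6.5 2.2] tau6 0.251 pos vs A1 (up,left,n) mm [  1.1  -2.7 -13.4]
```

Call:
move_arm --increments '[[[0,0.03,0],[0,0,0.025],1],[[0,0.03,0],[0,0,0.025],1],[[0,0,0],[0,0,0.025],1],[[0,0,0],[0,0,0.025],1],[[0,0,0],[0,0,0],1]]'

```text
time_s: 7.78
position: [0.5816, -0.2039, 0.1369]
tcp_rot: [[0.785, -0.459, 0.416], [-0.534, -0.842, 0.08], [0.313, -0.285, -0.906]]
force: [1.1, -5.9, -2.6]
opening: 0.272
grasp_force: 29.5
```

```bash
python3 m.py
```

```text
t 7.78 turned 87.54 q6 52.5 Mt [-1.034  0.135  0.045] Ft [3.2 5.2 2.4] tau6 0.264 pos vs A1 (up,left,n) mm [  0.5  -3.3 -13.4]
```

Call:
move_arm --increments '[[[0,0,0],[0,0,0.025],1],[[0,0,0],[0,0,0.025],1],[[0,0,0],[0,0,0.025],1],[[0,0,0],[0,0,0.025],1],[[0,0,0],[0,0,0],1]]'

```text
time_s: 8.2
position: [0.5813, -0.2043, 0.1368]
tcp_rot: [[0.673, -0.612, 0.416], [-0.697, -0.713, 0.079], [0.248, -0.343, -0.906]]
force: [-1.0, -6.4, -3.7]
opening: 0.27
grasp_force: 29.5
```

```bash
python3 m.py
```

```text
t 8.2 turned 99.52 q6 64.5 Mt [-1.33   0.346  0.065] Ft [2.9 6.4 2.5] tau6 0.231 pos vs A1 (up,left,n) mm [  0.2  -3.6 -13.4]
```

Call:
move_arm --increments '[[[0,0,0],[0,0,0.025],1],[[0,0,0],[0,0,0.025],1],[[0,0,0],[0,0,0.025],1],[[0,0,0],[0,0,0.025],1],[[0,0,0],[0,0,0],1]]'

```text
time_s: 8.62
position: [0.5809, -0.2044, 0.1366]
tcp_rot: [[0.531, -0.739, 0.415], [-0.83, -0.552, 0.079], [0.171, -0.386, -0.906]]
force: [-2.2, -6.7, -1.5]
opening: 0.276
grasp_force: 29.6
```

```bash
python3 m.py
```

```text
t 8.62 turned 111.5 q6 76.5 Mt [-1.446  0.536  0.065] Ft [ 4.2  5.9 -0.1] tau6 0.272 pos vs A1 (up,left,n) mm [ -0.3  -3.7 -13.4]
```

Call:
move_arm --increments '[[[0.02,0.04,0],[0,0,0.025],1],[[0.02,0.04,0],[0,0,0.025],1],[[0,0,0],[0,0,0.025],1],[[0,0,0],[0,0,0],1]]'

```text
time_s: 8.95
position: [0.5802, -0.2051, 0.1362]
tcp_rot: [[0.41, -0.812, 0.415], [-0.906, -0.416, 0.082], [0.106, -0.41, -0.906]]
force: [1.2, -2.5, -2.1]
opening: 0.274
grasp_force: 29.7
```

```bash
python3 m.py
```

```text
t 8.95 turned 120.49 q6 85.0 Mt [-0.26   0.467 -0.062] Ft [2.5 1.  2.2] tau6 0.381 pos vs A1 (up,left,n) mm [ -1.2  -4.2 -13.4]
```

Call:
move_arm --increments '[[[0,0,0],[0,0,0.025],1],[[0,0,0],[0,0,0.025],1],[[0,0,0],[0,0,0.025],1],[[0,0,0],[0,0,0],1]]'

```text
time_s: 9.28
position: [0.5799, -0.2052, 0.1361]
tcp_rot: [[0.278, -0.866, 0.415], [-0.96, -0.269, 0.082], [0.041, -0.421, -0.906]]
force: [0.6, -3.8, -1.7]
opening: 0.271
grasp_force: 29.6
```

```bash
python3 m.py; python3 -c "
from h import *
save(capture('wrist'),'w3.png')"
```

```text
t 9.28 turned 129.49 q6 94.0 Mt [-0.542  0.567  0.005] Ft [3.7 1.2 1.5] tau6 0.305 pos vs A1 (up,left,n) mm [ -1.6  -4.2 -13.4]
```

View pics/w3.png

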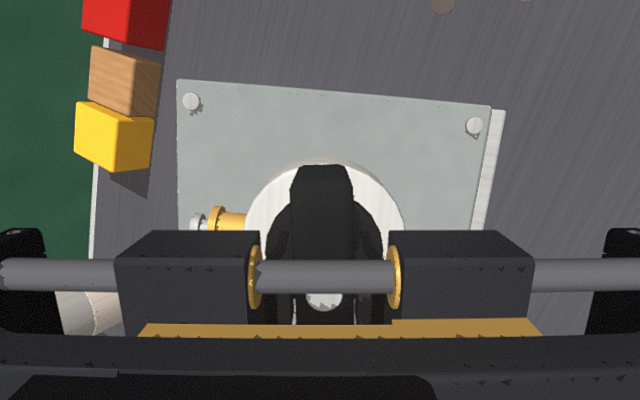

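The wrist view shows the bar held squarely (290–355, 165), with the boss at (230,218) and the button at (197,222), perhaps protruding slightly. I'll keep turning in small steps.

Call:
move_arm --increments '[[[0.03,0.02,0],[0,0,0.025],1],[[0.03,0,0],[0,0,0.025],1],[[0,0,0],[0,0,0],1]]'

```text
time_s: 9.58
position: [0.5796, -0.2057, 0.1359]
tcp_rot: [[0.186, -0.891, 0.414], [-0.982, -0.166, 0.085], [-0.007, -0.423, -0.906]]
force: [0.3, -1.5, 0.0]
opening: 0.275
grasp_force: 29.6
```

```bash
python3 m.py; python3 -c "
from h import *
save(capture('wrist'),'w4.png')"
```

```text
t 9.58 turned 135.56 q6 99.9 Mt [-0.078  0.151  0.066] Ft [ 1.5 -0.  -0. ] tau6 0.228 pos vs A1 (up,left,n) mm [ -2.   -4.7 -13.4]
```

Call:
move_arm --increments '[[[0,0,0],[0,0,0.025],1],[[0,0,0],[0,0,0.025],1],[[0,0,0],[0,0,0],1]]'

```text
time_s: 9.88
position: [0.5793, -0.2058, 0.1357]
tcp_rot: [[0.092, -0.906, 0.414], [-0.994, -0.063, 0.085], [-0.051, -0.419, -0.906]]
force: [-0.1, -0.9, -0.0]
opening: 0.275
grasp_force: 29.6
```

```bash
python3 m.py; python3 -c "
from h import *
save(capture('wrist'),'w5.png')
import cv2
cv2.imwrite('pics/cmp.png',np.hstack([cv2.resize(a,None,fx=2,fy=2) for a in [cv2.imread('pics/w2.png')[130:230,360:440],cv2.imread('pics/w3.png')[190:290,170:290],cv2.imread('pics/w4.png')[190:290,170:290],cv2.imread('pics/w5.png')[150:250,280:360][:, :80]]]))"
```

```text
t 9.88 turned 141.56 q6 106.0 Mt [-0.158  0.157  0.148] Ft [ 0.9  0.2 -0.1] tau6 0.167 pos vs A1 (up,left,n) mm [ -2.4  -4.7 -13.4]
```

View pics/w5.png

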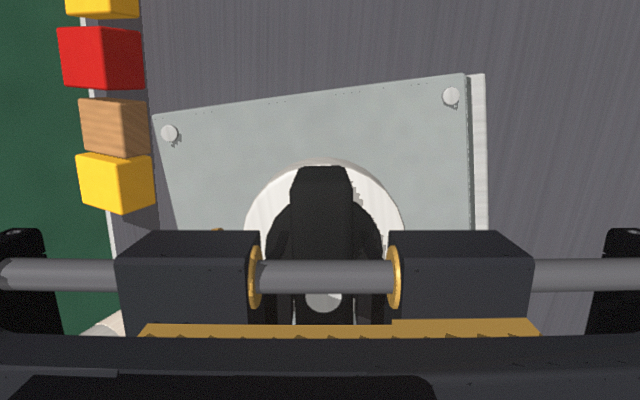

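Call:
move_arm --increments '[[[0,0,0],[0,0,0.025],1],[[0,0,0],[0,0,0.025],1],[[0,0,0],[0,0,0],1]]'

```text
time_s: 10.18
position: [0.5791, -0.2058, 0.1356]
tcp_rot: [[-0.003, -0.91, 0.414], [-0.996, 0.042, 0.085], [-0.094, -0.412, -0.907]]
force: [-0.9, -0.6, 0.5]
opening: 0.273
grasp_force: 29.7
```

```bash
python3 m.py; python3 -c "
from h import *
import cv2
a=capture('side')['img'][100:260,260:460,::-1]; b=capture('top')['img'][130:290,300:500,::-1]
c=np.zeros((320,800,3),np.uint8);c[:,:400]=cv2.resize(a,(400,320));c[:,400:]=cv2.resize(b,(400,320));d=cv2.imread('pics/cmp.png');c=np.vstack([c,cv2.copyMakeBorder(d,0,0,0,800-d.shape[1],0)]);cv2.imwrite('pics/st.png',c)"
```

```text
t 10.18 turned 147.55 q6 112.0 Mt [-0.357  0.114  0.198] Ft [ 0.6  0.6 -0.9] tau6 0.156 pos vs A1 (up,left,n) mm [ -2.6  -4.6 -13.4]
```

View pics/st.png

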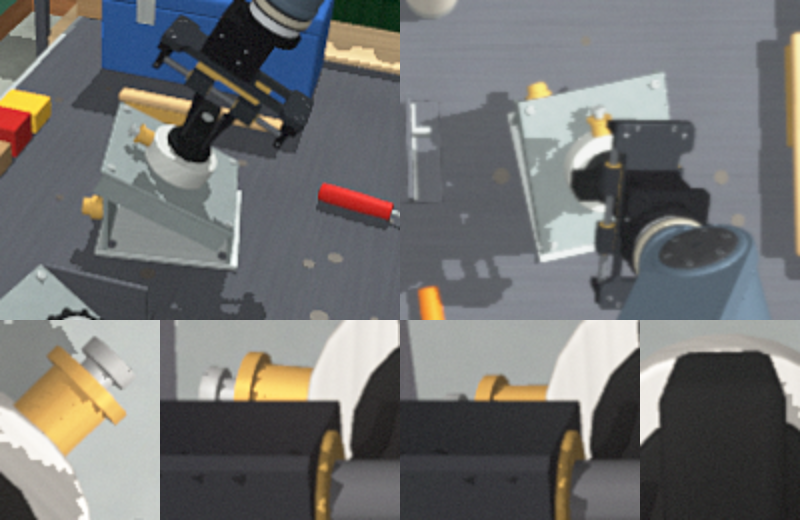

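The bottom strip shows the pin button pushed clear of the boss at 129°, and the drawing torque is now rising. So the crest was at about 130° and the notch should be at about 155°.

Call:
move_arm --increments '[[[0,0,0],[0,0,0.025],1],[[0,0,0],[0,0,0.02],1],[[0,0,0],[0,0,0],1]]'

```text
time_s: 10.53
position: [0.5789, -0.2057, 0.1355]
tcp_rot: [[-0.089, -0.906, 0.413], [-0.987, 0.135, 0.085], [-0.133, -0.4, -0.907]]
force: [-2.7, -1.4, 1.3]
opening: 0.271
grasp_force: 29.8
```

```bash
python3 m.py
```

```text
t 10.53 turned 152.97 q6 117.4 Mt [-0.485  0.019  0.235] Ft [ 1.4  1.7 -2.4] tau6 0.037 pos vs A1 (up,left,n) mm [ -2.8  -4.5 -13.4]
```

Call:
move_arm --increments '[[[0,0,0],[0,0,0.015],1],[[0,0,0],[0,0,0.015],1],[[0,0,0],[0,0,0],1]]'

```text
time_s: 10.78
position: [0.5788, -0.2056, 0.1354]
tcp_rot: [[-0.145, -0.899, 0.413], [-0.977, 0.197, 0.085], [-0.158, -0.391, -0.907]]
force: [-2.4, -0.6, 2.1]
opening: 0.267
grasp_force: 29.8
```

```bash
python3 m.py
```

```text
t 10.78 turned 156.54 q6 120.9 Mt [-0.699  0.004  0.192] Ft [ 0.6  1.2 -2.9] tau6 -0.027 pos vs A1 (up,left,n) mm [ -2.9  -4.4 -13.5]
```

Call:
move_arm --increments '[[[0,0,0],[0,0,0.015],1],[[0,0,0],[0,0,0.015],1],[[0,0,0],[0,0,0],1]]'

```text
time_s: 11.03
position: [0.5788, -0.2055, 0.1354]
tcp_rot: [[-0.201, -0.888, 0.413], [-0.963, 0.257, 0.085], [-0.182, -0.38, -0.907]]
force: [-3.9, -0.8, 2.9]
opening: 0.276
grasp_force: 29.8
```

```bash
python3 m.py
```

```text
t 11.03 turned 160.11 q6 124.5 Mt [-0.864  0.089  0.144] Ft [ 1.   2.2 -4.3] tau6 0.014 pos vs A1 (up,left,n) mm [ -2.9  -4.3 -13.5]
```

Call:
move_arm --increments '[[[0,0,0],[0,0,0.015],1],[[0,0,0],[0,0,0.01],1],[[0,0,0],[0,0,0],1]]'

```text
time_s: 11.28
position: [0.5788, -0.2054, 0.1354]
tcp_rot: [[-0.247, -0.877, 0.413], [-0.948, 0.307, 0.085], [-0.202, -0.37, -0.907]]
force: [-6.3, 0.3, 4.0]
opening: 0.275
grasp_force: 29.9
```

```bash
python3 m.py
```

```text
t 11.28 turned 163.13 q6 127.6 Mt [-1.043 -0.014  0.058] Ft [ 0.5  4.1 -6.2] tau6 0.076 pos vs A1 (up,left,n) mm [ -2.9  -4.2 -13.5]
```

Call:
move_arm --increments '[[[0,0.04,0],[0,0,0.01],1],[[0,0,0],[0,0,0],1],[[0,0,-0.05],[0,0,0],1],[[0,0,-0.05],[0,0,0],1],[[0,0,-0.05],[0,0,0],1],[[0,0,-0.05],[0,0,0],1],[[0,0,0],[0,0,0],1],[[0,0,0],[0,0,0],1]]'

```text
time_s: 11.95
position: [0.576, -0.206, 0.1405]
tcp_rot: [[-0.267, -0.87, 0.414], [-0.941, 0.329, 0.084], [-0.21, -0.367, -0.906]]
force: [2.8, 3.0, -5.9]
opening: 0.274
grasp_force: 29.8
```

```bash
python3 m.py
```

```text
t 11.95 turned 164.43 q6 129.0 Mt [-0.366 -0.535  0.068] Ft [-2.4  0.7  6.8] tau6 -0.029 pos vs A1 (up,left,n) mm [-3.3 -4.3 -7.6]
```

Moved 6 mm at about 7 N, so it's coming out freely. Pulling the rest.

Call:
move_arm --increments '[[[0,0,-0.05],[0,0,0],1],[[0,0,-0.05],[0,0,0],1],[[0,0,-0.05],[0,0,0],1],[[0,0,-0.05],[0,0,0],1],[[0,0,-0.05],[0,0,0],1],[[0,0,-0.05],[0,0,0],1],[[0,0,-0.05],[0,0,0],1],[[0,0,0],[0,0,0],1],[[0,0,0],[0,0,0],1]]'

```text
time_s: 12.7
position: [0.5722, -0.2069, 0.1483]
tcp_rot: [[-0.268, -0.87, 0.413], [-0.94, 0.33, 0.085], [-0.21, -0.366, -0.907]]
force: [14.2, 4.0, -22.1]
opening: 0.274
grasp_force: 29.9
```

```bash
python3 m.py; python3 -c "
from h import *
import cv2
cv2.imwrite('pics/w6.png',np.hstack([cv2.resize(cv2.imread('pics/w5.png'),(400,250)),cv2.resize(capture('wrist')['img'][:,:,::-1],(400,250))]))"
```

```text
t 12.7 turned 164.49 q6 129.7 Mt [ 0.309 -0.615  0.001] Ft [-3.  -2.9 26.3] tau6 -0.003 pos vs A1 (up,left,n) mm [-3.5 -4.4  1. ]
```

It hit the hard stop after 14.5 mm of travel, so the knob is fully out. I'll ease off, open and retreat along the axis.

Call:
move_arm --increments '[[[0,0,0.05],[0,0,0],1],[[0,0,0],[0,0,0],0.6],[[0,0,0],[0,0,0],0.3],[[0,0,0],[0,0,0],0],[[0,0,0],[0,0,0],0],[[0,0,0],[0,0,0],0],[[0,0,0],[0,0,0],0],[[0,0,0],[0,0,0],0],[[0,0,0],[0,0,0],0],[[0,0,0],[0,0,0],0]]'

```text
time_s: 13.58
position: [0.5723, -0.2073, 0.1489]
tcp_rot: [[-0.267, -0.87, 0.414], [-0.941, 0.329, 0.083], [-0.209, -0.368, -0.906]]
force: [1.0, -0.3, 0.2]
opening: 0.869
grasp_force: 0.0
```

Call:
move_arm --increments '[[[0,0,-0.2],[0,0,0],0],[[0,0,-0.4],[0,0,0],0],[[0,0,-0.4],[0,0,0],0],[[0,0,-0.4],[0,0,0],0],[[0,0,-0.4],[0,0,0],0],[[0,0,-0.4],[0,0,0],0],[[0,0,-0.4],[0,0,0],0],[[0,0,-0.4],[0,0,0],0],[[0,0,-0.4],[0,0,0],0],[[0,0,0],[0,0,0],0],[[0,0,0],[0,0,0],0],[[0,0,0],[0,0,0],0]]'

```text
time_s: 14.58
position: [0.5298, -0.2157, 0.2413]
tcp_rot: [[-0.268, -0.87, 0.414], [-0.941, 0.329, 0.083], [-0.209, -0.367, -0.906]]
force: [-0.2, 0.8, -0.8]
opening: 0.999
grasp_force: 0.0
```

```bash
python3 m.py; python3 -c "
from h import *
import cv2
cv2.imwrite('pics/fin.png',np.vstack([cv2.resize(capture('side')['img'][130:250,280:440,::-1],(400,300)),cv2.resize(capture('wrist')['img'][:,:,::-1],(400,250))]))"
```

```text
t 14.58 turned 164.44 q6 135.0 Mt [-0.188 -0.059  0.068] Ft [-0.6  0.7  0.7] tau6 -0.035 pos vs A1 (up,left,n) mm [ -3.5  -4.6 103.6]
```

View pics/fin.png

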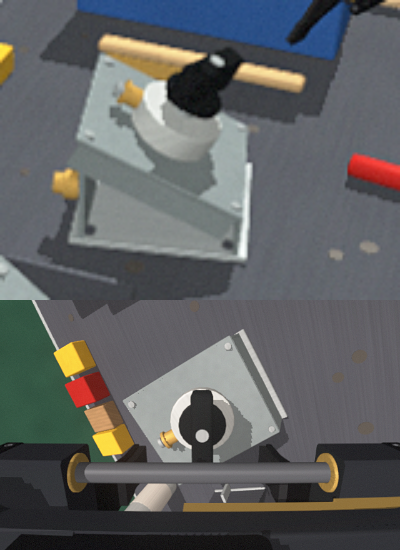

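The side view shows the bar standing off the collar on its stem and the gripper clear. The wrist view shows the pin button back at its boss (166,438). Handing in.

```bash
python3 -c "
from rig import *
print(hand_in())"
```

```text
the job is handed in; nothing more can be done
None
```

The bar knob was turned about 164° clockwise past its detent into the notch, pulled about 14 mm out to its stop and let go. The round knob was never approached, and the job is handed in; no verdict came back.

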